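# Fit the reel spindle and set the drag screw of a solder-reel stand

## Robot

A 6-joint arm with a two-finger parallel gripper is mounted at the origin on the work surface; the furniture and walls round the work are solid. World frame = base frame: x ahead of the robot, y to its left, z up, the work surface at z = 0. Lengths are in m, angles in rad, forces in N, time in s.
With the tool pointing down it reaches from about 0.35 to 0.975 m from the base axis. Payload 4.9 kg.
Tool frame: the origin (TCP) lies at the very end of the fingers, on their centre line; the grasp point (between the pads) lies 19 mm behind it; z points along the fingers, y is the line along which they close (so a half turn about z gives the same grasp; the last joint's range is limited). The gripper opens to 85 mm and grips with 20 to 120 N. Pads are 22 mm wide; open, the fingers measure 114 mm over their backs; the gripper's body (76 mm by 85 mm) begins 54 mm behind the grasp point. The pads swing forward as they close: fully open they stand 13 mm farther back than shut.
Start: joints at [-1.465, 0.053, 1.613, -0, 1.476, -0.119], TCP at [0.139, -0.609, 0.231] pointing down, gripper open.
Joint ranges: [-3.01, 3.01], [-1.01, 2.22], [0.06, 2.58], [-1.02, 4.17], [0.09, 2.62], [-3.14, 3.14]. Speed limits (rad/s): [2.57, 2.57, 3.14, 3.14, 3.14, 3.14].

## Interface

Orientations are given as a rotation vector (axis times angle).
In Python, from station import ctrl, imaging gives the robot as it stands.
- The arm moves only by the tool play_rows, never from a script. Its argument "series" is a list of rows, each a list of 3 entries, a list of its own where there are three numbers: the opening, from 0 (shut) to 1 (fully open), then the shift along the tool's x, y, z each as a share of 0.05 m, from -1 to 1, then the turn, a rotation vector about the tool's x, y, z each as a share of 8 degrees, from -1 to 1. In form: [[grip, [dx, dy, dz], [ax, ay, az]], ...]. A call has 1 to 8 rows; each row shifts and turns the commanded pose from where the row before left it, along the tool's axes as they then stand; what a row does not reach is not made up. A row lasts 1/8 s, in which the tool goes at most 62.5 mm and 10.7 degrees, less where a joint would pass 70% of its speed; a pose out of reach is approached as far as the arm can. A call with a number of a shift or a turn outside -1 to 1 is refused whole. A call with a gripper value outside its range is refused whole. The fingers move at their own pace and stop on an object; "force" is the grip in N (left out, the last holds). Time passes only in rows, so rows that do not move let the fingers close. It gives the time, the measured TCP pose, the force, the opening and the grip force at its end, in the units of the state.
- ctrl.get_obs(): the state, without advancing time (a new reading comes with each control period).
- imaging.get_image(name): name is "scene" or "top" or "wrist"; returns a dict with "color" (384x512x3 uint8, blue, green, red), "fx", "fy", "cx", "cy" (pixels), "extrinsics" (4x4, takes a point from world to camera coordinates); the wrist camera has in their place "hand_eye" (4x4, takes a point from camera to tool coordinates, whose origin is the TCP and whose axes are the flange's). Camera axes: x right, y down, z forward; pixel columns grow to the right and rows downward; lengths in m; the calibration is good to about 2 mm. A picture is of the moment at which its call begins: read the wrist's pose just before it. There is no depth.
- ctrl.finish_job(): hands the job in; it is judged then, once.
The state is a dict: "t": time; "q": joint angles; "dq": joint speeds; "effort": joint torques, N m; "tool_pos": TCP position; "tool_rot": TCP orientation; "contact_force": force on the tool from outside, world axes, zero at the start; "wrist_torque": the same for the moment, N m; "opening": finger opening in m; "grip_force": force on a finger pad.
Only numpy, scipy, OpenCV 4.12 (cv2) and the standard library are available. Lean on these libraries where they do the work, as an engineer would, in place of code of your own. Each camera call takes 0.05 s, during which the arm holds its last target. There are 200 camera calls.

## Task

Take the steel spindle out of the wooden block and stand it upright in the bore of the blue reel stand, all the way down so that its flange sits flush on the bearing block. Then turn the stand's upright thumbscrew clockwise until it seats, back it off a quarter turn to leave the spindle its running clearance, and finish still gripping the thumbscrew, motionless, so that it cannot creep while I tighten its lock nut. Leave the brass spindle and everything else on the bench where they are.

Things in the scene. Friction and masses are not known exactly. Their poses are not given: they have to be found in the camera images.
- reel_stand: Reel stand, immovable: blue cast base plate 86 (x) x 204 (y) x 12 mm, origin at the centre of its underside, z up. On it, along its y axis: at y = +48 mm a square aluminium bearing block 52 x 52 mm with its top at z = 42 mm and a vertical bore; in the middle a steel brake shoe with a cork face between two guide strips (top at z = 53 mm); at y = -48 mm a blue pillar 44 x 52 mm, top at z = 54 mm, with the upright thumbscrew, whose axis is 96 mm from the bore's.
- bore_mouth (a point): Centre of the bore's mouth, level with the top of the bearing block (42 mm above the table). The bore is 17.8 mm wide and 30 mm deep. Axes as the reel stand's.
- steel_spindle: The spindle to be fitted: grey steel, 88 mm long, 0.14 kg more or less, loose, at the start upright in one of the wooden block's two holes. Origin at the centre of its lower end, z along it, up. From below: journal 16 mm thick and 28 mm long, its lowest 8 mm tapering to 9 mm, flange 44 mm wide and 5 mm thick, then a plain rod 12 mm thick and 55 mm long (z = 33 to 88 mm) to grip it by. Its yaw means nothing.
- flange_under (a point): Point on the steel spindle's axis at the underside of its flange, 28 mm above its lower end; coincides with the bore's mouth when the spindle is fully home.
- brass_spindle: A like spindle of yellow brass with a thinner rod (8 mm), upright in the wooden block's other hole; not wanted now. Origin at the centre of its lower end.
- spindle_block: Pale wooden block 62 (x) x 150 (y) x 36 mm, immovable, origin at the centre of its underside; two upright holes 18 mm wide, 31 mm deep at y = -40 and +40 mm. A spindle in it rests on its flange, its lower end 8 mm above the table. Which spindle stands in which hole varies.
- screw_head: Flat upright spade head of the thumbscrew, the part to grip: steel plate 34 (x, horizontal) x 8.5 (y, its thickness) x 28 mm (z, up); origin at its centre, on the screw's axis, 91 mm above the table when seated and up to 1 mm higher when backed off. Below it are a 13 mm collar from 70 mm above the table and a brass lock nut 17 mm across flats (61 to 68 mm). There is a red dot at its +x end; when the screw is seated +x points along the stand's +y, to the spindle.
- drag_screw (a joint): Angle in rad by which the thumbscrew is backed off from its seat: 0 = seated (a firm stop, where the brake shoe meets the flange), growing counterclockwise seen from above, up to 3.3. It turns against a steady friction of about 0.06 N m, stays where it is left, and rises 2 mm a turn; the shoe draws back 2 mm a turn. At the start it is 2.0 to 2.9.
- red_spool: Small spool with red flanges, 44 mm across, 34 mm high; loose, leave it where it is (origin: centre of its underside).
- black_spool: Spool with black flanges and copper-coloured winding, 52 mm across, 40 mm high; loose, leave it where it is (origin: centre of its underside).
- side_cutter: Side cutters with orange grips lying flat, 132 x 46 x 10 mm; loose, leave it where it is (origin: centre of its underside).
- tape_roll: Roll of black tape lying flat, 55 mm across, 19 mm high; loose, leave it where it is (origin: centre of its underside).
- multimeter: Yellow hand multimeter lying on its back, 135 x 68 x 40 mm; loose, leave it where it is (origin: centre of its underside).
There are look-alikes about, which are no part of the job. Leave any turquoise look-alike of the steel_spindle alone.

How it is judged:
On the way, in this order (a step that is already met when the one before it is completed fails the run):
1. the steel spindle stands upright in the bore with its flange down on the bearing block (horizontal distance between flange_under and bore_mouth below 0.003 m and z of flange_under in the frame of reel_stand below 0.0445 m and angle between steel_spindle's own z axis and vertical below 0.06 rad), for 0.2 s.
2. with the spindle home, the thumbscrew is turned until it seats (within 0.06 rad of its stop) (all of step 1 and value of joint drag_screw below 0.06 rad), for 0.1 s.
At the end, for the whole second after the job is handed in: The thumbscrew, still and gripped with over 4 N, is 1.36 to 1.78 rad (a quarter turn within 12 degrees) off its seat; the steel spindle, untouched by the robot, is home in the bore: flange under 2.5 mm above the bearing block, within 3 mm of the axis and 0.06 rad of upright (all of step 1 and value of joint drag_screw between 1.361 and 1.781 rad and velocity of joint drag_screw between -0.05 and 0.05 rad/s and contact force between the fingers and drag_screw above 4 N and contact force between the arm and steel_spindle below 0.5 N); the arm keeps its last pose, push and grip.
It fails at once if the brass spindle or another loose thing on the bench is moved by more than 25 mm (distance of any of brass_spindle, red_spool, black_spool, side_cutter, tape_roll, multimeter from where it was at the start of the episode above 0.025 m).
It also fails if it takes over 67 s, if anything falls off the work surface, if the arm or the gripper's body presses on something with over 40 N, if the wrist force passes 120 N, or if a joint passes its speed limit or range.

## Working session

There is one attempt and no reset: what is moved stays moved. The work goes in short steps, Python scripts to look and compute and a tool call to move; the robot and the scene stay as the last step left them, time stands still between calls to the robot, and variables do not carry over. Pictures are saved under pics/ and viewed, at most 10 in all, crops included, and the job is handed in when it is done.

Besides the shell and the picture viewer there is one more tool, called as name(argument=value, ...), one argument or row to a line, values as JSON. play_rows: Moves the arm, as the interface text tells. Shift numbers are shares of 0.05 m and turn numbers shares of 8 degrees, none past 1 either way. Its arguments: {"type":"object","properties":{"series":{"type":"array"},"force":{"type":"number"}},"required":["series"]}

```bash
mkdir -p pics
cat > h.py <<'E'
import numpy as np, cv2
from scipy.spatial.transform import Rotation as R
from station import ctrl, imaging
def ray(im,u,v,z):
    E=np.array(im["extrinsics"]);Rm=E[:3,:3];c=-Rm.T@E[:3,3]
    d=Rm.T@np.array([(u-im["cx"])/im["fx"],(v-im["cy"])/im["fy"],1]);return c+d*(z-c[2])/d[2]
def proj(im,p):
    E=np.array(im["extrinsics"]);q=E[:3,:3]@np.array(p)+E[:3,3];return im["fx"]*q[0]/q[2]+im["cx"],im["fy"]*q[1]/q[2]+im["cy"]
def wrist():
    o=ctrl.get_obs();im=imaging.get_image("wrist");T=np.eye(4);T[:3,:3]=R.from_rotvec(o["tool_rot"]).as_matrix();T[:3,3]=o["tool_pos"]
    im["extrinsics"]=np.linalg.inv(T@np.array(im["hand_eye"]));return im
E
python3 - <<'E'
from h import *
a=imaging.get_image("scene");b=imaging.get_image("top")
for n,i in(("scene",a),("top",b)):
    cv2.imwrite(f"pics/{n}0.png",cv2.resize(i["color"],(800,600),interpolation=cv2.INTER_CUBIC))
    E=np.array(i["extrinsics"]);print(n,i["fx"],(-E[:3,:3].T@E[:3,3]).round(3),E[:3,:3].round(2).tolist())
print(ctrl.get_obs())
E
```

```text
scene 386.249171334033 [-0.082  0.654  0.969] [[-0.76, -0.64, 0.01], [-0.45, 0.52, -0.72], [0.46, -0.56, -0.69]]
top 473.0341691879427 [ 0.344 -0.083  1.323] [[0.02, -1.0, -0.0], [-0.99, -0.01, -0.14], [0.14, 0.0, -0.99]]
{'t': 0.1, 'q': array([-1.46501408e+00,  5.32985377e-02,  1.61417173e+00,  2.19915037e-05,
        1.47601080e+00, -1.18983833e-01]), 'dq': array([ 0.00116212, -0.00239841, -0.0034756 ,  0.00092245,  0.00096677,
        0.00047745]), 'effort': array([-4.32122115e-04, -3.94904745e+01, -3.71365142e+01, -1.08518539e-04,
        3.91841138e-03, -9.24065006e-06]), 'tool_pos': array([ 0.13925437, -0.60870213,  0.23017221]), 'tool_rot': array([-3.11989851e+00, -3.52103969e-01, -5.39326388e-05]), 'contact_force': array([-0.18861799, -0.58127531, -0.04985001]), 'wrist_torque': array([ 0.02640003,  0.00999922, -0.002382  ]), 'grip_force': 0.0, 'opening': 0.08537870314871443}
```

View pics/top0.png

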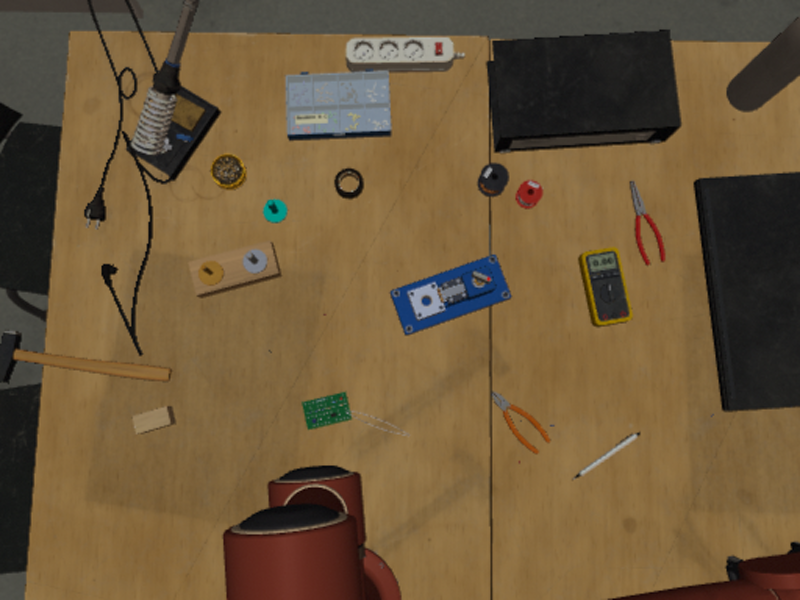

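View pics/scene0.png

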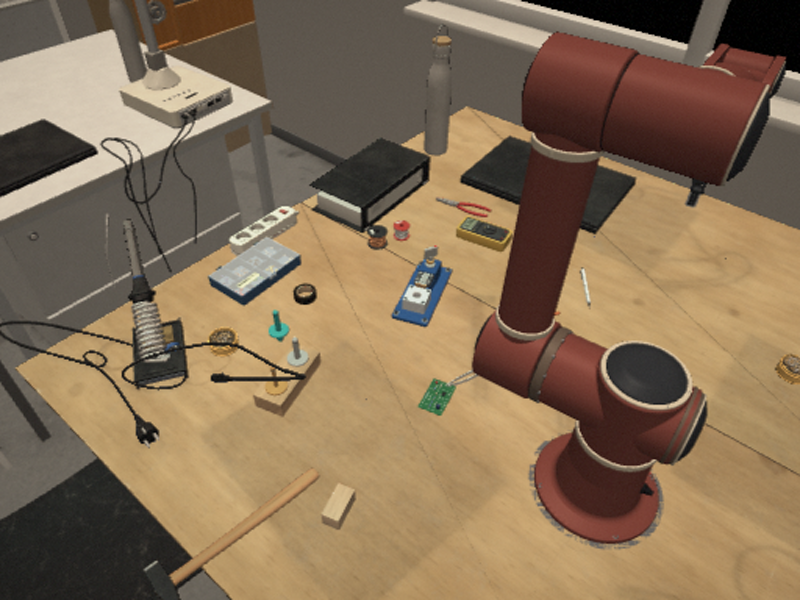

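The top view shows the steel spindle at (254,260), brass at (210,271), turquoise look-alike at (275,210). The stand's bore is at (427,300) and the screw at (482,281). The scene view agrees.

Run:
```python
from h import *
b=imaging.get_image("top");c=b["color"]
hsv=cv2.cvtColor(c,cv2.COLOR_BGR2HSV);g=hsv[...,1]
def blob(mask,u0,u1,v0,v1,z,name):
    m=np.zeros(mask.shape,np.uint8);m[v0:v1,u0:u1]=mask[v0:v1,u0:u1]
    n,l,s,ce=cv2.connectedComponentsWithStats(m);k=1+np.argmax(s[1:,4]);
    r=cv2.minAreaRect(np.argwhere(l==k)[:,::-1].astype(np.float32))
    print(name,s[k].tolist(),ce[k].round(1),ray(b,*ce[k],z).round(4));P=[ray(b,*p,z)[:2] for p in cv2.boxPoints(r)];print("  box",np.round(P,4).tolist(),"ctr",np.mean(P,0).round(4))
blue=((hsv[...,0]>95)&(hsv[...,0]<130)&(hsv[...,1]>120)).astype(np.uint8)
blob(blue,240,335,155,220,.012,"base")
grey=((hsv[...,1]<60)&(hsv[...,2]>120)).astype(np.uint8)
blob(grey,255,290,175,210,.042,"block")
blob(grey,150,180,150,180,.041,"steel flange")
red=(((hsv[...,0]<8)|(hsv[...,0]>172))&(hsv[...,1]>120)).astype(np.uint8)
blob(red,295,325,165,190,.1,"dot")
br=((hsv[...,0]>12)&(hsv[...,0]<30)&(hsv[...,1]>150)).astype(np.uint8)
blob(br,120,145,160,185,.041,"brass")
cv2.imwrite("pics/crop1.png",np.hstack([cv2.resize(c[140:215,245:335],(400,333),interpolation=cv2.INTER_CUBIC),cv2.resize(c[140:215,110:200],(400,333),interpolation=cv2.INTER_CUBIC)]))
```

```text
base [250, 164, 76, 50, 1298] [290.6 188. ] [ 0.54   -0.1948  0.012 ]
  box [[0.5437, -0.0788], [0.6145, -0.2682], [0.5355, -0.2953], [0.4658, -0.1072]] ctr [ 0.5399 -0.1874]
block [261, 181, 24, 23, 288] [272.2 192.4] [ 0.5225 -0.142   0.042 ]
  box [[0.5373, -0.1096], [0.5558, -0.1578], [0.5084, -0.1753], [0.49, -0.1272]] ctr [ 0.5229 -0.1425]
steel flange [155, 159, 16, 16, 148] [162.9 166.9] [0.589  0.1599 0.041 ]
  box [[0.5979, 0.188], [0.6176, 0.1513], [0.5819, 0.1322], [0.5624, 0.1689]] ctr [0.5899 0.1601]
dot [312, 177, 2, 3, 4] [312.2 178. ] [ 0.554  -0.2439  0.1   ]
  box [[0.554, -0.2407], [0.5567, -0.2433], [0.554, -0.2459], [0.5513, -0.2433]] ctr [ 0.554  -0.2433]
brass [127, 167, 16, 16, 196] [134.6 174.3] [0.5672 0.237  0.041 ]
  box [[0.5676, 0.266], [0.5974, 0.2386], [0.5685, 0.2082], [0.5388, 0.2357]] ctr [0.5681 0.2371]
```

View pics/crop1.png

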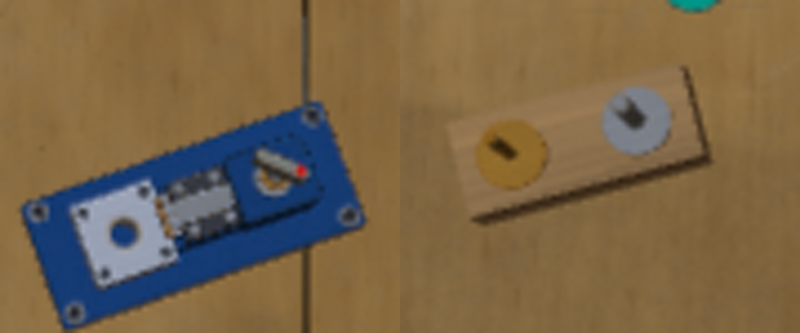

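The flange blob, the bore block and the screw dot are all clear (stand yaw ≈ 20.3°, screw ≈ 2.5 rad off). I'll move above the steel spindle.

```bash
cat >> h.py <<'E'
def plan(x,y,z,yaw=None,n=8,tilt=True):
    """rows' shift/turn shares to reach TCP x,y,z, closing-axis yaw (deg), tool down"""
    o=ctrl.get_obs();p=np.array(o["tool_pos"]);M=R.from_rotvec(o["tool_rot"])
    ty=M.as_matrix()[:,1];y0=np.degrees(np.arctan2(ty[1],ty[0]));yaw=y0 if yaw is None else yaw
    a=np.radians(yaw);G=R.from_matrix(np.array([[-np.sin(a),np.cos(a),0],[np.cos(a),np.sin(a),0],[0,0,-1]]).T)
    rv=(M.inv()*G).as_rotvec();d=(np.array([x,y,z])-p)/n
    print("at",p.round(4),"yaw",y0.round(2),"per-row turn",np.round(np.degrees(rv)/8/n,3),"total d",(d*n).round(4))
    for i in range(n):
        Mi=M*R.from_rotvec(rv*i/n);print(np.round(Mi.inv().apply(d)/.05,2).tolist())
E
python3 -c "
from h import *
plan(.588,.16,.2,18,20)"
```

```text
at [ 0.1393 -0.6088  0.2303] yaw -77.12 per-row turn [-0.    -0.001 -0.594] total d [ 0.4487  0.7688 -0.0303]
[0.61, -0.65, 0.03]
[0.66, -0.6, 0.03]
[0.71, -0.54, 0.03]
[0.75, -0.48, 0.03]
[0.79, -0.42, 0.03]
[0.82, -0.35, 0.03]
[0.85, -0.28, 0.03]
[0.87, -0.21, 0.03]
[0.88, -0.14, 0.03]
[0.89, -0.06, 0.03]
[0.89, 0.01, 0.03]
[0.89, 0.08, 0.03]
[0.88, 0.16, 0.03]
[0.86, 0.23, 0.03]
[0.84, 0.3, 0.03]
[0.81, 0.37, 0.03]
[0.78, 0.43, 0.03]
[0.74, 0.5, 0.03]
[0.69, 0.56, 0.03]
[0.65, 0.61, 0.03]
```

play_rows(
  series=[
    [1, [0.61, -0.65, 0.03], [0, 0, -0.6]],
    [1, [0.66, -0.6, 0.03], [0, 0, -0.6]],
    [1, [0.71, -0.54, 0.03], [0, 0, -0.6]],
    [1, [0.75, -0.48, 0.03], [0, 0, -0.6]],
    [1, [0.79, -0.42, 0.03], [0, 0, -0.6]],
    [1, [0.82, -0.35, 0.03], [0, 0, -0.6]],
    [1, [0.85, -0.28, 0.03], [0, 0, -0.6]],
    [1, [0.87, -0.21, 0.03], [0, 0, -0.6]],
  ],
)

```text
t: 1.15
tool_pos: [0.3187, -0.2988, 0.219]
tool_rot: [-2.831, -1.363, -0.0]
contact_force: [0.3, 0.0, 0.1]
opening: 0.0854
grip_force: 0.0
```

play_rows(
  series=[
    [1, [0.88, -0.14, 0.03], [0, 0, -0.6]],
    [1, [0.89, -0.06, 0.03], [0, 0, -0.6]],
    [1, [0.89, 0.01, 0.03], [0, 0, -0.6]],
    [1, [0.89, 0.08, 0.03], [0, 0, -0.6]],
    [1, [0.88, 0.16, 0.03], [0, 0, -0.6]],
    [1, [0.86, 0.23, 0.03], [0, 0, -0.6]],
    [1, [0.84, 0.3, 0.03], [0, 0, -0.6]],
    [1, [0.81, 0.37, 0.03], [0, 0, -0.6]],
  ],
)

```text
t: 2.15
tool_pos: [0.4955, 0.011, 0.207]
tool_rot: [-2.224, -2.219, 0.0]
contact_force: [0.1, -0.2, 1.1]
opening: 0.0855
grip_force: 0.0
```

play_rows(
  series=[
    [1, [0.78, 0.43, 0.03], [0, 0, -0.6]],
    [1, [0.74, 0.5, 0.03], [0, 0, -0.6]],
    [1, [0.69, 0.56, 0.03], [0, 0, -0.6]],
    [1, [0.65, 0.61, 0.03], [0, 0, -0.6]],
    [1, [0, 0, 0], [0, 0, 0]],
    [1, [0, 0, 0], [0, 0, 0]],
  ],
)

```text
t: 2.9
tool_pos: [0.5822, 0.1644, 0.2008]
tool_rot: [-1.827, -2.555, 0.002]
contact_force: [0.2, -1.0, -0.4]
opening: 0.0854
grip_force: 0.0
```

Run:
```python
from h import *
plan(.588,.16,.2,18,1)
w=wrist();c=w["color"];cv2.imwrite("pics/w1.png",c)
print(ctrl.get_obs()["t"],proj(w,[.588,.16,.096]),proj(w,[.588,.16,.041]))
hsv=cv2.cvtColor(c,cv2.COLOR_BGR2HSV)
```

```text
at [0.5822 0.1644 0.2008] yaw 18.87 per-row turn [-0.009  0.002  0.108] total d [ 0.0058 -0.0044 -0.0008]
[-0.12, 0.08, 0.02]
2.95 (np.float64(258.43003955437996), np.float64(196.23865254506904)) (np.float64(257.88367164236547), np.float64(180.2925230692969))
```

View pics/w1.png

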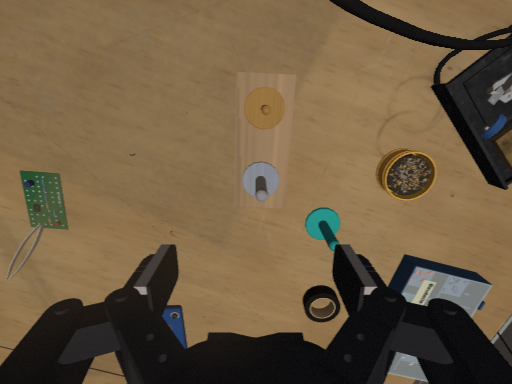

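The wrist view shows the steel rod top at about (262,195) and its flange at (260,181), close to the prediction. The turquoise one at (322,224) stands near the right finger.

Run:
```python
from h import *
w=wrist();c=w["color"];hsv=cv2.cvtColor(c,cv2.COLOR_BGR2HSV)
m=((hsv[...,1]<70)&(hsv[...,2]>60));m[:155]=0;m[206:]=0;m[:,:238]=0;m[:,284:]=0
p=np.argwhere(m)[:,::-1].astype(np.float32);(cx,cy),r=cv2.minEnclosingCircle(p[p[:,1]<184]);print(cx,cy,r)
f=m&(np.arange(384)[:,None]<178)
q=np.argwhere(m);xs={v:(q[q[:,0]==v][:,1].min(),q[q[:,0]==v][:,1].max()) for v in range(q[:,0].min(),q[:,0].max()+1)};print({int(k):(int(a),int(b)) for k,(a,b) in xs.items()})
t=((hsv[...,0]>80)&(hsv[...,0]<95)&(hsv[...,1]>150));a=np.argwhere(t);a=a[(a[:,0]<228)];print("turq flange",ray(w,a[:,1].min()+17,a[:,0].min()+17,.02).round(4))
cv2.imwrite("pics/z.png",c)
print(ray(w,260.5,181,.041),ray(w,262,196,.096))
```

```text
260.3444519042969 179.12222290039062 18.749927520751953
{161: (260, 262), 162: (254, 266), 163: (252, 269), 164: (250, 270), 165: (249, 272), 166: (247, 273), 167: (247, 274), 168: (246, 275), 169: (245, 275), 170: (245, 276), 171: (244, 277), 172: (243, 277), 173: (243, 278), 174: (243, 278), 175: (243, 278), 176: (242, 278), 177: (242, 278), 178: (242, 279), 179: (242, 279), 180: (242, 279), 181: (242, 279), 182: (242, 278), 183: (242, 278), 184: (243, 278), 185: (243, 278), 186: (243, 277), 187: (244, 277), 188: (244, 276), 189: (245, 275), 190: (246, 275), 191: (246, 274), 192: (247, 273), 193: (249, 272), 194: (250, 270), 195: (251, 269), 196: (253, 267), 197: (256, 266), 198: (257, 266), 199: (258, 265), 200: (259, 264)}
turq flange [0.6522 0.2137 0.02  ]
[0.59122936 0.15976697 0.041     ] [0.59125005 0.16092154 0.096     ]
```

```bash
python3 -c "
from h import *
plan(.5907,.1604,.06,18.5,4)"
```

```text
at [0.5822 0.1639 0.2012] yaw 18.81 per-row turn [-0.001  0.     0.01 ] total d [ 0.0085 -0.0035 -0.1412]
[-0.03, 0.03, 0.71]
[-0.03, 0.03, 0.71]
[-0.03, 0.03, 0.71]
[-0.03, 0.03, 0.71]
```

play_rows(
  series=[
    [0.8, [-0.12, 0.12, 0], [0, 0, 0.04]],
    [0.6, [0, 0, 0.7], [0, 0, 0]],
    [0.6, [0, 0, 0.7], [0, 0, 0]],
    [0.6, [0, 0, 0.7], [0, 0, 0]],
    [0.6, [0, 0, 0.7], [0, 0, 0]],
    [0.6, [0, 0, 0], [0, 0, 0]],
    [0.6, [0, 0, 0], [0, 0, 0]],
  ],
  force=40,
)

```text
t: 3.88
tool_pos: [0.5914, 0.1607, 0.0629]
tool_rot: [1.834, 2.549, 0.002]
contact_force: [0.4, -0.9, 0.5]
opening: 0.0513
grip_force: 0.0
```

play_rows(
  series=[
    [0, [0, 0, 0], [0, 0, 0]],
    [0, [0, 0, 0], [0, 0, 0]],
    [0, [0, 0, 0], [0, 0, 0]],
    [0, [0, 0, 0], [0, 0, 0]],
    [0, [0, 0, 0], [0, 0, 0]],
    [0, [0, 0, 0], [0, 0, 0]],
  ],
)

```text
t: 4.62
tool_pos: [0.5909, 0.1611, 0.0627]
tool_rot: [1.833, 2.55, 0.001]
contact_force: [-1.5, -1.5, 5.9]
opening: 0.0106
grip_force: 39.2
```

play_rows(
  series=[
    [0, [0, 0, -0.3], [0, 0, 0]],
    [0, [0, 0, -0.5], [0, 0, 0]],
    [0, [0, 0, -0.6], [0, 0, 0]],
    [0, [0, 0, -0.6], [0, 0, 0]],
    [0, [0, 0, 0], [0, 0, 0]],
    [0, [0, 0, 0], [0, 0, 0]],
  ],
  force=60,
)

```text
t: 5.38
tool_pos: [0.5894, 0.1609, 0.1599]
tool_rot: [-1.833, -2.549, 0.002]
contact_force: [0.3, 0.0, -1.7]
opening: 0.0101
grip_force: 58.8
```

```bash
python3 -c "
from h import *
plan(.523,-.142,.163,20.3,9)"
```

```text
at [0.5894 0.1609 0.1599] yaw 18.56 per-row turn [-0.002 -0.    -0.024] total d [-0.0664 -0.3029  0.0031]
[-0.59, -0.35, -0.01]
[-0.59, -0.36, -0.01]
[-0.59, -0.36, -0.01]
[-0.59, -0.36, -0.01]
[-0.59, -0.36, -0.01]
[-0.59, -0.36, -0.01]
[-0.58, -0.37, -0.01]
[-0.58, -0.37, -0.01]
[-0.58, -0.37, -0.01]
```

play_rows(
  series=[
    [0, [-0.59, -0.36, 0], [0, 0, -0.02]],
    [0, [-0.59, -0.36, 0], [0, 0, -0.02]],
    [0, [-0.59, -0.36, 0], [0, 0, -0.02]],
    [0, [-0.59, -0.36, 0], [0, 0, -0.02]],
    [0, [-0.59, -0.36, 0], [0, 0, -0.02]],
    [0, [-0.59, -0.36, 0], [0, 0, -0.02]],
    [0, [-0.59, -0.36, 0], [0, 0, -0.03]],
    [0, [-0.59, -0.36, 0], [0, 0, -0.03]],
  ],
)

```text
t: 6.38
tool_pos: [0.5299, -0.1097, 0.1588]
tool_rot: [-1.799, -2.57, 0.002]
contact_force: [-0.1, 0.4, -1.4]
opening: 0.01
grip_force: 58.9
```

play_rows(
  series=[
    [0, [-0.58, -0.37, 0], [0, 0, -0.02]],
    [0, [0, 0, 0], [0, 0, 0]],
    [0, [0, 0, 0], [0, 0, 0]],
  ],
)

```text
t: 6.75
tool_pos: [0.5233, -0.142, 0.1597]
tool_rot: [-1.797, -2.573, 0.0]
contact_force: [-0.0, -0.4, -1.7]
opening: 0.0101
grip_force: 59.0
```

Run:
```python
from h import *
plan(.523,-.142,.163,20.3,1)
w=wrist();c=w["color"]
for p in([.523,-.142,.042],[.557,-.232,.106],[.54,-.187,.012]):print(np.round(proj(w,p),1))
cv2.imwrite("pics/w2.png",cv2.resize(c,(768,576),interpolation=cv2.INTER_CUBIC))
t=imaging.get_image("top");cv2.imwrite("pics/t2.png",t["color"])
```

```text
at [ 0.5233 -0.142   0.1597] yaw 20.15 per-row turn [-0.013 -0.017 -0.019] total d [-0.0003  0.      0.0033]
[0.0, -0.01, -0.07]
[254.1 186.4]
[254.8 310.1]
[254.6 218. ]
```

View pics/w2.png

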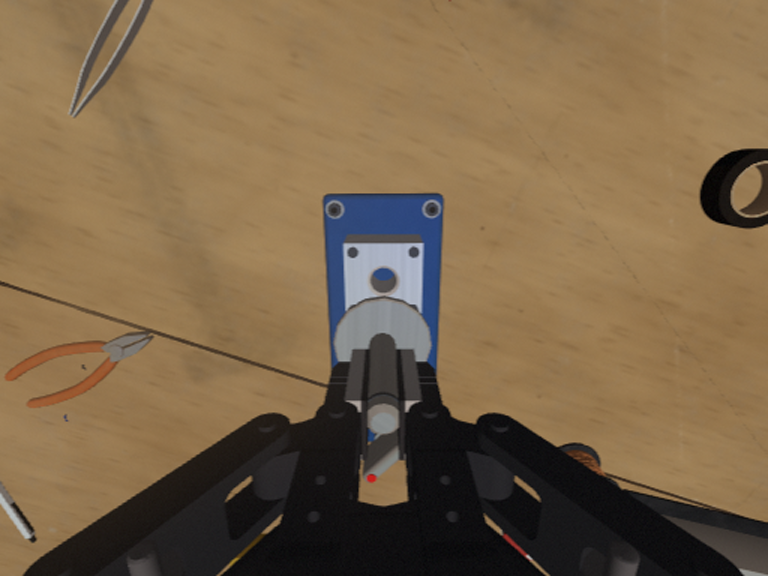

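The bore is visible at about (384,280) in the 768-px view, slightly right of prediction. The held flange is centred near (383,342). I'll measure both precisely, in the same camera.

Run:
```python
from h import *
w=wrist();c=w["color"];hsv=cv2.cvtColor(c,cv2.COLOR_BGR2HSV).astype(int)
# bore: non-white inside block
s=(hsv[...,1]>50)|(hsv[...,2]<110)
m=np.zeros(s.shape,np.uint8);m[172:200,238:274]=s[172:200,238:274]
n,l,st,ce=cv2.connectedComponentsWithStats(m)
for k in range(1,n): print("bore?",st[k].tolist(),ce[k].round(2))
g=((hsv[...,1]<60)&(hsv[...,2]>70))
for v in range(196,250,3):
    r=np.where(g[v,200:310])[0]+200
    print(v,r.min() if len(r) else 0,r.max() if len(r) else 0,end=" | ")
o=ctrl.get_obs();p=o["tool_pos"]
print("\npred flange top ctr",proj(w,[p[0],p[1],p[2]-.0217]),"rod top",proj(w,[p[0],p[1],p[2]+.0333]))
for du in(0,1): print(ray(w,255,227,p[2]-.0217))
```

```text
bore? [247, 178, 17, 17, 220] [254.58 186.25]
bore? [243, 197, 23, 3, 31] [254.   198.48]
196 229 280 | 199 218 280 | 202 218 279 | 205 218 291 | 208 218 291 | 211 228 291 | 214 226 291 | 217 225 291 | 220 219 291 | 223 219 286 | 226 219 286 | 229 222 290 | 232 223 290 | 235 224 290 | 238 220 290 | 241 220 290 | 244 220 290 | 247 0 0 | 
pred flange top ctr (np.float64(254.14365644307364), np.float64(229.58920704804697)) rod top (np.float64(253.7890432943409), np.float64(281.2321870345021))
[ 0.52384242 -0.13970654  0.13895842]
[ 0.52384242 -0.13970654  0.13895842]
```

Run:
```python
from h import *
w=wrist();c=w["color"];p=ctrl.get_obs()["tool_pos"]
for dz in(-.0217,-.0267):
    P=np.array([proj(w,[p[0]+.022*np.cos(a),p[1]+.022*np.sin(a),p[2]+dz]) for a in np.linspace(0,6.28,90)]);print(P.min(0).round(1),P.max(0).round(1))
P=np.array([proj(w,[.523+.0089*np.cos(a),-.142+.0089*np.sin(a),.042]) for a in np.linspace(0,6.28,90)]);print("bore",P.min(0).round(1),P.max(0).round(1))
g=cv2.cvtColor(c,cv2.COLOR_BGR2GRAY)
print("col254 rows190-212",g[190:212,250].tolist(),g[190:212,258].tolist())
for v in(222,226,230):print(v,"L",g[v,216:230].tolist(),"R",g[v,280:294].tolist())
print("bore col",g[172:200,255].tolist(),"row",g[187,240:272].tolist())
```

```text
[221.2 198.9] [286.7 258. ]
[222.1 196.3] [285.9 254.2]
bore [244.4 177.5] [262.  194.3]
col254 rows190-212 [82, 81, 79, 102, 152, 163, 168, 175, 83, 89, 126, 137, 141, 141, 142, 141, 140, 140, 141, 140, 139, 140] [78, 78, 76, 77, 137, 155, 161, 149, 69, 115, 135, 147, 147, 147, 145, 147, 148, 146, 147, 147, 148, 147]
222 L [126, 127, 104, 72, 64, 70, 71, 100, 129, 143, 146, 144, 144, 145] R [143, 144, 144, 143, 143, 138, 105, 66, 67, 64, 65, 107, 128, 127]
226 L [126, 126, 103, 69, 62, 67, 89, 121, 141, 145, 145, 144, 145, 145] R [144, 143, 144, 144, 142, 141, 119, 86, 66, 65, 76, 110, 127, 129]
230 L [127, 128, 115, 81, 60, 67, 90, 122, 140, 145, 145, 144, 144, 146] R [143, 143, 142, 143, 142, 142, 139, 111, 75, 62, 90, 118, 128, 127]
bore col [178, 177, 179, 178, 177, 149, 89, 70, 69, 71, 71, 70, 70, 72, 74, 80, 80, 79, 81, 80, 78, 79, 90, 158, 160, 101, 77, 129] row [176, 179, 179, 177, 171, 147, 105, 86, 84, 83, 82, 80, 79, 77, 80, 80, 78, 80, 79, 78, 76, 74, 72, 117, 145, 165, 177, 174, 176, 180, 182, 184]
```

play_rows(
  series=[
    [0, [0.014, 0.005, 0.4], [0, 0, 0]],
    [0, [0, 0, 0.4], [0, 0, 0]],
    [0, [0, 0, 0.3], [0, 0, 0]],
    [0, [0, 0, 0.2], [0, 0, 0]],
    [0, [0, 0, 0.2], [0, 0, 0]],
    [0, [0, 0, 0], [0, 0, 0]],
  ],
)

```text
t: 7.7
tool_pos: [0.5237, -0.1419, 0.0855]
tool_rot: [-1.798, -2.575, 0.001]
contact_force: [0.3, -0.8, -1.7]
opening: 0.0103
grip_force: 58.9
```

play_rows(
  series=[
    [0, [0, 0, 0.1], [0, 0, 0]],
    [0, [0, 0, 0.1], [0, 0, 0]],
    [0, [0, 0, 0.1], [0, 0, 0]],
    [0, [0, 0, 0.03], [0, 0, 0]],
    [0, [0, 0, 0], [0, 0, 0]],
    [0, [0, 0, 0], [0, 0, 0]],
  ],
)

```text
t: 8.45
tool_pos: [0.5242, -0.142, 0.07]
tool_rot: [1.798, 2.576, 0.0]
contact_force: [0.1, -0.7, -1.9]
opening: 0.0101
grip_force: 58.9
```

play_rows(
  series=[
    [0, [0, 0, 0.03], [0, 0, 0]],
    [0, [0, 0, 0.02], [0, 0, 0]],
    [0, [0, 0, 0], [0, 0, 0]],
  ],
)

```text
t: 8.82
tool_pos: [0.5244, -0.1422, 0.0687]
tool_rot: [1.798, 2.576, -0.0]
contact_force: [-2.8, 0.6, 6.5]
opening: 0.0098
grip_force: 59.7
```

play_rows(
  series=[
    [0.5, [0, 0, 0], [0, 0, 0]],
    [0.5, [0, 0, 0], [0, 0, 0]],
    [0.5, [0, 0, 0], [0, 0, 0]],
    [0.5, [0, 0, -0.3], [0, 0, 0]],
    [0.5, [0, 0, -0.6], [0, 0, 0]],
    [0.5, [0, 0, -0.7], [0, 0, 0]],
    [0.5, [0, 0, -0.8], [0, 0, 0]],
    [0.5, [0, 0, 0], [0, 0, 0]],
  ],
)

```text
t: 9.82
tool_pos: [0.5267, -0.143, 0.1932]
tool_rot: [1.793, 2.568, 0.003]
contact_force: [0.4, -0.3, -0.9]
opening: 0.0428
grip_force: 0.0
```

Run:
```python
from h import *
plan(.557,-.232,.19,-14,8)
w=wrist();c=w["color"]
cv2.imwrite("pics/w3.png",cv2.resize(c,(768,576),interpolation=cv2.INTER_CUBIC))
for p in([.5236,-.1421,.047],[.5236,-.1421,.102],[.557,-.232,.106],[.557,-.232,.054]):print(np.round(np.array(proj(w,p))*1.5,1))
```

```text
at [ 0.5267 -0.143   0.1932] yaw 20.17 per-row turn [0.008 0.004 0.534] total d [ 0.0303 -0.089  -0.0032]
[-0.23, -0.01, 0.01]
[-0.23, 0.01, 0.01]
[-0.23, 0.03, 0.01]
[-0.23, 0.05, 0.01]
[-0.23, 0.06, 0.01]
[-0.22, 0.08, 0.01]
[-0.21, 0.1, 0.01]
[-0.21, 0.11, 0.01]
[376.3 263.9]
[375.7 288.5]
[376.8 424.4]
[377.2 382.3]
```

View pics/w3.png

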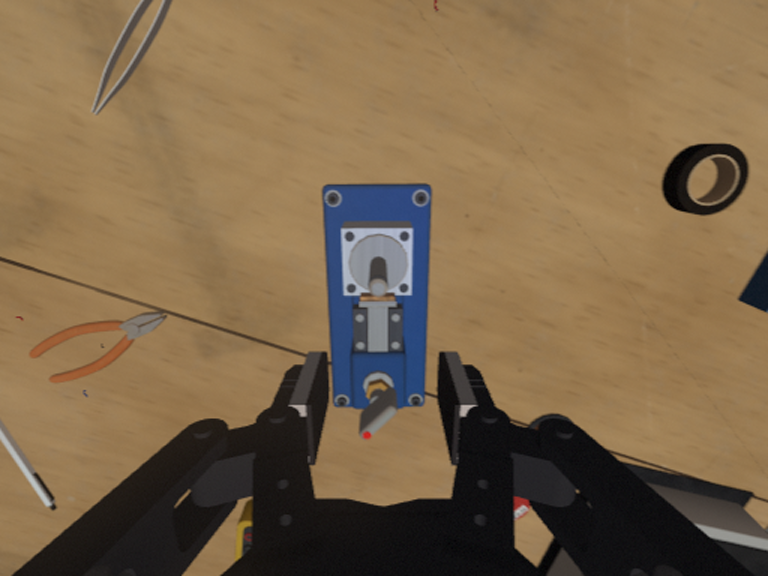

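Spindle is home: the flange is centred on the block at (378,263). The thumbscrew's red dot is at (367,435) and the plate top runs toward (392,402). I'll refine the plate's axis.

Run:
```python
from h import *
w=wrist();c=w["color"];hsv=cv2.cvtColor(c,cv2.COLOR_BGR2HSV).astype(int)
r=((hsv[...,0]<8)|(hsv[...,0]>172))&(hsv[...,1]>120);r[:275]=0;r[300:]=0;r[:,:235]=0;r[:,265:]=0
d=np.argwhere(r).mean(0)[::-1];print("dot",d,"(1.5x)",d*1.5+.25,"world",ray(w,*d,.1055).round(4))
cr=c[250:300,230:275];cv2.imwrite("pics/c4.png",cv2.resize(cr,(720,800),interpolation=cv2.INTER_CUBIC)[:600] if 0 else cv2.resize(cr,(540,600),interpolation=cv2.INTER_CUBIC))
```

```text
dot [245.5 293. ] (1.5x) [368.5  439.75] world [ 0.5534 -0.2431  0.1055]
```

View pics/c4.png

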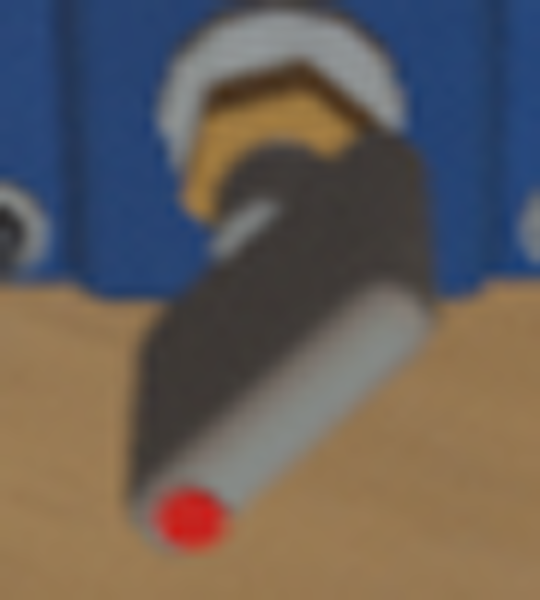

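Run:
```python
from h import *
w=wrist()
f=lambda x,y:ray(w,230+x/12-.5,250+y/12-.5,.1057)
print("ctr",f(285,410).round(4))
for a,b in(((390,275),(140,495)),((435,325),(240,512))):
    d=f(*b)-f(*a);print(np.degrees(np.arctan2(d[1],d[0])),np.linalg.norm(d))
```

```text
ctr [ 0.555  -0.2273  0.1057]
-113.63070271409008 0.02990508124087796
-110.84358024207353 0.02450744550129152
```

play_rows(
  series=[
    [0.6, [-0.23, 0, 0], [0, 0, 0.6]],
    [0.6, [-0.23, 0.01, 0], [0, 0, 0.6]],
    [0.6, [-0.23, 0.03, 0], [0, 0, 0.6]],
    [0.6, [-0.23, 0.05, 0], [0, 0, 0.6]],
    [0.6, [-0.23, 0.06, 0], [0, 0, 0.6]],
    [0.6, [-0.22, 0.08, 0], [0, 0, 0.6]],
    [0.6, [-0.21, 0.1, 0], [0, 0, 0.6]],
    [0.6, [-0.21, 0.11, 0], [0, 0, 0.6]],
  ],
)

```text
t: 10.98
tool_pos: [0.5507, -0.2311, 0.1852]
tool_rot: [-2.545, -1.836, 0.002]
contact_force: [-0.1, -0.3, -0.0]
opening: 0.0511
grip_force: 0.0
```

play_rows(
  series=[
    [0.6, [0, 0, 0], [0, 0, 0]],
    [0.6, [0, 0, 0], [0, 0, 0]],
  ],
)

```text
t: 11.22
tool_pos: [0.551, -0.2307, 0.1862]
tool_rot: [-2.543, -1.842, 0.001]
contact_force: [-0.2, -0.9, 0.4]
opening: 0.051
grip_force: 0.0
```

Run:
```python
from h import *
w=wrist();c=w["color"];cv2.imwrite("pics/w5raw.png",c)
import pickle;pickle.dump({k:np.array(v) if k!="t" else v for k,v in w.items()},open("w5.pkl","wb"))
plan(.557,-.232,.19,-18,1)
print(proj(w,[.557,-.232,.1057]))
cv2.imwrite("pics/w5.png",cv2.resize(c[145:245,190:320],(780,600),interpolation=cv2.INTER_CUBIC))
```

```text
at [ 0.5511 -0.2307  0.1865] yaw -18.17 per-row turn [-0.01  -0.003 -0.021] total d [ 0.0059 -0.0013  0.0035]
[0.01, 0.12, -0.07]
(np.float64(261.6322019266222), np.float64(198.8234091006586))
```

View pics/w5.png

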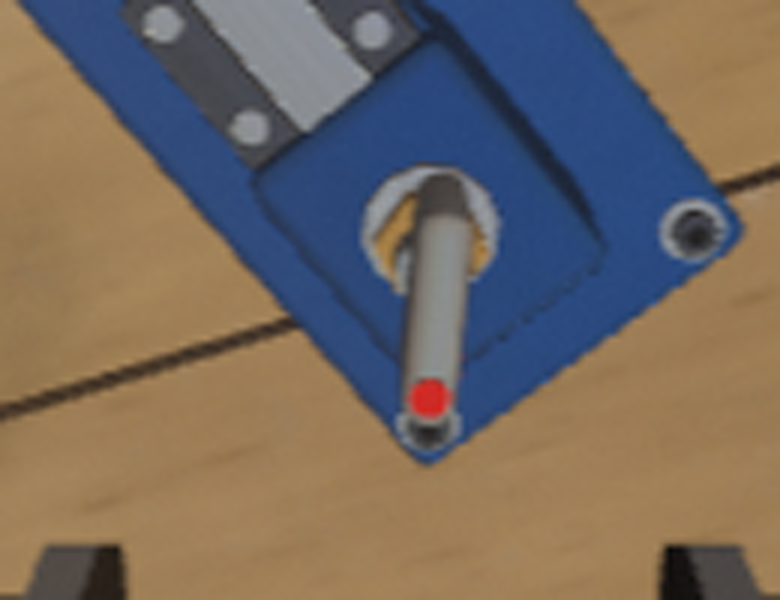

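The plate top centre is at crop (438,312), with the washer ring centred near (431,232) and the dot direction about -112°. I'll cross-check the axis at both heights.

Run:
```python
from h import *
import pickle;w=pickle.load(open("w5.pkl","rb"))
f=lambda x,y,z:ray(w,190+(x+.5)/6-.5,145+(y+.5)/6-.5,z).round(4)
print("plate",f(438,312,.1058),"ring",f(431,232,.055), "dot",f(430,398,.1058),"holes",f(428,428,.012),f(694,230,.012))
print(proj(w,[.5573,-.2321,.1058]))
t=imaging.get_image("top");c=t["color"]
hsv=cv2.cvtColor(c,cv2.COLOR_BGR2HSV)
# block from the top view
m=((hsv[...,1]<60)&(hsv[...,2]>120)).astype(np.uint8)
print(proj(t,[.5573,-.2321,.1058]),proj(t,[.5586,-.2301,.1058]))
plan(.558,-.231,.19,-22.3,1)
```

```text
plate [ 0.5584 -0.2302  0.1058] ring [ 0.5575 -0.2333  0.055 ] dot [ 0.5532 -0.2428  0.1058] holes [ 0.5406 -0.2872  0.012 ] [ 0.6054 -0.2622  0.012 ]
(np.float64(261.9949768326633), np.float64(198.86478248602558))
(np.float64(307.9981164464353), np.float64(176.31894298644875)) (np.float64(307.2305808407128), np.float64(175.8167000786767))
at [ 0.5512 -0.2307  0.1868] yaw -18.17 per-row turn [-0.007 -0.002  0.516] total d [ 0.0068 -0.0003  0.0032]
[0.04, 0.13, -0.06]
```

```bash
python3 -c "
from h import *
plan(.5576,-.2312,.082,-22.3,1)"
```

```text
at [ 0.5512 -0.2307  0.1868] yaw -18.17 per-row turn [-0.007 -0.002  0.516] total d [ 0.0064 -0.0005 -0.1048]
[0.03, 0.13, 2.1]
```

play_rows(
  series=[
    [0.5, [0.03, 0.13, 0], [0, 0, 0.52]],
    [0.5, [0, 0, 0.5], [0, 0, 0]],
    [0.5, [0, 0, 0.6], [0, 0, 0]],
    [0.5, [0, 0, 0.5], [0, 0, 0]],
    [0.5, [0, 0, 0.4], [0, 0, 0]],
    [0.5, [0, 0, 0.08], [0, 0, 0]],
    [0.5, [0, 0, 0], [0, 0, 0]],
    [0.5, [0, 0, 0], [0, 0, 0]],
  ],
  force=40,
)

```text
t: 12.32
tool_pos: [0.559, -0.2324, 0.0848]
tool_rot: [2.609, 1.747, 0.002]
contact_force: [-0.6, -0.3, 0.6]
opening: 0.0428
grip_force: 0.0
```

```bash
python3 -c "
from h import *
plan(.5576,-.2312,.082,-22.3,1)"
```

```text
at [ 0.559  -0.2324  0.0848] yaw -22.4 per-row turn [ 0.017  0.002 -0.012] total d [-0.0014  0.0012 -0.0028]
[0.01, -0.04, 0.06]
```

play_rows(
  series=[
    [0.5, [0.01, -0.03, 0.06], [0, 0, 0]],
    [0.5, [0, 0, 0], [0, 0, 0]],
    [0, [0, 0, 0], [0, 0, 0]],
    [0, [0, 0, 0], [0, 0, 0]],
    [0, [0, 0, 0], [0, 0, 0]],
    [0, [0, 0, 0], [0, 0, 0]],
    [0, [0, 0, 0], [0, 0, 0]],
  ],
)

```text
t: 13.2
tool_pos: [0.5574, -0.2311, 0.0808]
tool_rot: [2.61, 1.747, 0.001]
contact_force: [1.6, -1.3, 1.8]
opening: 0.008
grip_force: 62.8
```

```bash
python3 -c "
from h import *
plan(.5576,-.2312,.082,-22.3,1);o=ctrl.get_obs();print(o)
w=wrist();cv2.imwrite('pics/w6.png',w['color'])"
```

```text
at [ 0.5574 -0.2311  0.0808] yaw -22.4 per-row turn [ 0.01   0.    -0.013] total d [ 0.0002 -0.0001  0.0012]
[-0.0, 0.0, -0.02]
{'t': 13.2, 'q': array([-5.16297362e-01,  1.38625482e-01,  1.78397175e+00,  1.22793313e-04,
        1.21765538e+00, -1.25304610e-01]), 'dq': array([-0.00198729,  0.00289895, -0.00084375,  0.00261736, -0.00126402,
       -0.00036679]), 'effort': array([-3.20154964e-02, -3.80458546e+01, -3.13654482e+01, -8.83341604e-02,
        4.26042611e-01, -5.76780865e-02]), 'tool_pos': array([ 0.55744961, -0.23108105,  0.0808062 ]), 'tool_rot': array([2.60973302e+00, 1.74691019e+00, 1.10457554e-03]), 'contact_force': array([ 1.63281092, -1.31791389,  1.82104376]), 'wrist_torque': array([-0.08635047, -0.1828264 , -0.08197476]), 'grip_force': 62.81208962202072, 'opening': 0.007977411666329664}
```

View pics/w6.png

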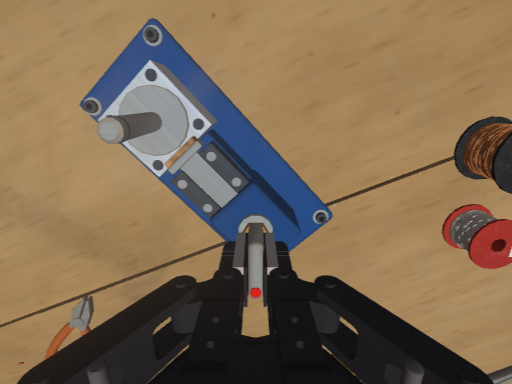

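The plate is squarely between the pads with the dot at (256,293), and the spindle still home. Now I'll turn clockwise.

play_rows(
  series=[
    [0, [0, 0, 0], [0, 0, 0.5]],
    [0, [0, 0, 0], [0, 0, 0.8]],
    [0, [0, 0, 0], [0, 0, 0.8]],
    [0, [0, 0, 0], [0, 0, 0.8]],
    [0, [0, 0, 0], [0, 0, 0.8]],
    [0, [0, 0, 0], [0, 0, 0.8]],
    [0, [0, 0, 0], [0, 0, 0.8]],
    [0, [0, 0, 0], [0, 0, 0.5]],
  ],
)

```text
t: 14.25
tool_pos: [0.5583, -0.2319, 0.0807]
tool_rot: [3.085, 0.574, 0.005]
contact_force: [5.2, -3.7, -2.9]
opening: 0.0078
grip_force: 62.1
```

```bash
cat > s.py <<'E'
from h import *
plan(.5574,-.2311,.0805,None,1);o=ctrl.get_obs();print("q6",o["q"][5],"F",o["contact_force"].round(1),"T",o["wrist_torque"].round(3),"grip",o["grip_force"],o["t"])
M=R.from_rotvec(o["tool_rot"]).inv();print("F tool",M.apply(o["contact_force"]).round(1))
E
python3 s.py
```

```text
at [ 0.5583 -0.2319  0.0807] yaw -68.93 per-row turn [ 0.027 -0.018  0.   ] total d [-0.0009  0.0008 -0.0002]
[-0.01, -0.02, 0.0]
q6 0.6866812738464086 F [ 5.2 -3.7 -2.9] T [-0.518 -0.909  0.093] grip 62.149228155612946 14.25
F tool [3.5 5.3 2.9]
```

play_rows(
  series=[
    [0, [0, 0.01, 0], [0, 0, 0.7]],
    [0, [0, 0, 0], [0, 0, 0.9]],
    [0, [0, 0, 0], [0, 0, 0.9]],
    [0, [0, 0, 0], [0, 0, 0.9]],
    [0, [0, 0, 0], [0, 0, 0.9]],
    [0, [0, 0, 0], [0, 0, 0.9]],
    [0, [0, 0, 0], [0, 0, 0.9]],
    [0, [0, 0, 0], [0, 0, 0.6]],
  ],
)

```text
t: 15.25
tool_pos: [0.5582, -0.2332, 0.0804]
tool_rot: [3.013, -0.88, 0.007]
contact_force: [5.5, -6.5, -2.7]
opening: 0.0074
grip_force: 61.8
```

```bash
python3 s.py
```

```text
at [ 0.5582 -0.2332  0.0804] yaw -122.56 per-row turn [ 0.013 -0.037  0.   ] total d [-0.0008  0.0021  0.0001]
[-0.04, -0.03, -0.0]
q6 1.622096592986217 F [ 5.5 -6.5 -2.7] T [-1.081 -0.884  0.141] grip 61.81064039468765 15.25
F tool [8.1 2.5 2.8]
```

play_rows(
  series=[
    [0, [0.015, 0.005, 0], [0, 0, 0.9]],
    [0, [0, 0, 0], [0, 0, 0.9]],
    [0, [0, 0, 0], [0, 0, 0.9]],
    [0, [0, 0, 0], [0, 0, 0.7]],
    [0, [0, 0, 0], [0, 0, 0.2]],
    [0, [0, 0, 0], [0, 0, 0]],
  ],
)

```text
t: 16.0
tool_pos: [0.5578, -0.2338, 0.0802]
tool_rot: [2.701, -1.598, 0.005]
contact_force: [2.9, -6.0, -1.1]
opening: 0.0078
grip_force: 62.1
```

```bash
python3 s.py
```

```text
at [ 0.5578 -0.2338  0.0802] yaw -151.21 per-row turn [ 0.007 -0.029  0.   ] total d [-0.0004  0.0027  0.0003]
[-0.05, -0.02, -0.01]
q6 2.1216201924510485 F [ 2.9 -6.  -1.1] T [-1.123 -0.437  0.012] grip 62.110672295093536 16.0
F tool [6.7 0.4 1.1]
```

play_rows(
  series=[
    [0, [0, 0, 0], [0, 0, 0.4]],
    [0, [0, 0, 0], [0, 0, 0.4]],
    [0, [0, 0, 0], [0, 0, 0]],
  ],
)

```text
t: 16.38
tool_pos: [0.5576, -0.2339, 0.0802]
tool_rot: [2.608, -1.746, 0.004]
contact_force: [1.8, -6.4, -2.0]
opening: 0.0075
grip_force: 62.1
```

```bash
python3 s.py
```

```text
at [ 0.5576 -0.2339  0.0802] yaw -157.62 per-row turn [ 0.007 -0.029  0.   ] total d [-0.0002  0.0028  0.0003]
[-0.05, -0.02, -0.01]
q6 2.233584335626313 F [ 1.8 -6.4 -2. ] T [-1.134 -0.387 -0.081] grip 62.12035059928894 16.375
F tool [6.6 0.8 2. ]
```

play_rows(
  series=[
    [0, [0, 0, 0], [0, 0, 0.3]],
    [0, [0, 0, 0], [0, 0, 0.3]],
    [0, [0, 0, 0], [0, 0, 0]],
  ],
)

```text
t: 16.75
tool_pos: [0.5576, -0.2339, 0.0802]
tool_rot: [2.534, -1.851, 0.004]
contact_force: [1.3, -7.1, -1.8]
opening: 0.0076
grip_force: 64.0
```

```bash
python3 s.py
```

```text
at [ 0.5576 -0.2339  0.0802] yaw -162.28 per-row turn [ 0.009 -0.032  0.   ] total d [-0.0002  0.0028  0.0003]
[-0.05, -0.01, -0.01]
q6 2.315285709766124 F [ 1.3 -7.1 -1.8] T [-1.049 -0.27   0.729] grip 64.0199089050293 16.75
F tool [7.2 0.9 1.8]
```

play_rows(
  series=[
    [0, [0, 0, 0], [0, 0, 0.2]],
    [0, [0, 0, 0], [0, 0, 0]],
  ],
)

```text
t: 17.0
tool_pos: [0.5576, -0.2339, 0.0802]
tool_rot: [2.509, -1.884, 0.005]
contact_force: [1.1, -6.2, -0.5]
opening: 0.008
grip_force: 70.2
```

```bash
python3 s.py
```

```text
at [ 0.5576 -0.2339  0.0802] yaw -163.81 per-row turn [ 0.009 -0.034  0.   ] total d [-0.0002  0.0028  0.0003]
[-0.05, -0.01, -0.01]
q6 2.3423520160831712 F [ 1.1 -6.2 -0.5] T [-1.087 -0.259  1.022] grip 70.20438194274902 17.0
F tool [6.3 0.7 0.6]
```

Torque has reached 1 N·m, so the screw is seated (seat yaw ≈ -159.5°). I'll back off a quarter turn.

play_rows(
  series=[
    [0, [0, 0, 0], [0, 0, -0.5]],
    [0, [0, 0, 0], [0, 0, -0.8]],
    [0, [0, 0, 0], [0, 0, -0.9]],
    [0, [0, 0, 0], [0, 0, -0.9]],
    [0, [0, 0, 0], [0, 0, -0.9]],
    [0, [0, 0, 0], [0, 0, -0.9]],
    [0, [0, 0, 0], [0, 0, -0.9]],
    [0, [0, 0, 0], [0, 0, -0.9]],
  ],
)

```text
t: 18.0
tool_pos: [0.5584, -0.233, 0.0804]
tool_rot: [3.091, -0.55, 0.004]
contact_force: [3.9, -3.3, -1.1]
opening: 0.0076
grip_force: 62.3
```

play_rows(
  series=[
    [0, [0, 0, 0], [0, 0, -0.9]],
    [0, [0, 0, 0], [0, 0, -0.9]],
    [0, [0, 0, 0], [0, 0, -0.9]],
    [0, [0, 0, 0], [0, 0, -0.9]],
    [0, [0, 0, 0], [0, 0, -0.8]],
    [0, [0, 0, 0], [0, 0, -0.6]],
    [0, [0, 0, 0], [0, 0, 0]],
    [0, [0, 0, 0], [0, 0, 0]],
  ],
)

```text
t: 19.0
tool_pos: [0.5583, -0.232, 0.0806]
tool_rot: [3.095, 0.533, 0.003]
contact_force: [4.9, -0.1, 0.8]
opening: 0.0076
grip_force: 62.5
```

```bash
python3 s.py
python3 - <<'E'
from h import *
w=wrist();cv2.imwrite("pics/w7.png",cv2.resize(w["color"],(768,576),interpolation=cv2.INTER_CUBIC))
E
```

```text
at [ 0.5583 -0.232   0.0806] yaw -70.46 per-row turn [ 0.007 -0.011  0.   ] total d [-0.0009  0.0009 -0.0001]
[-0.01, -0.02, 0.0]
q6 0.7124385789379292 F [ 4.9 -0.1  0.8] T [-0.09  -0.796  0.053] grip 62.52975046634674 19.0
F tool [ 4.6  1.7 -0.7]
```

View pics/w7.png

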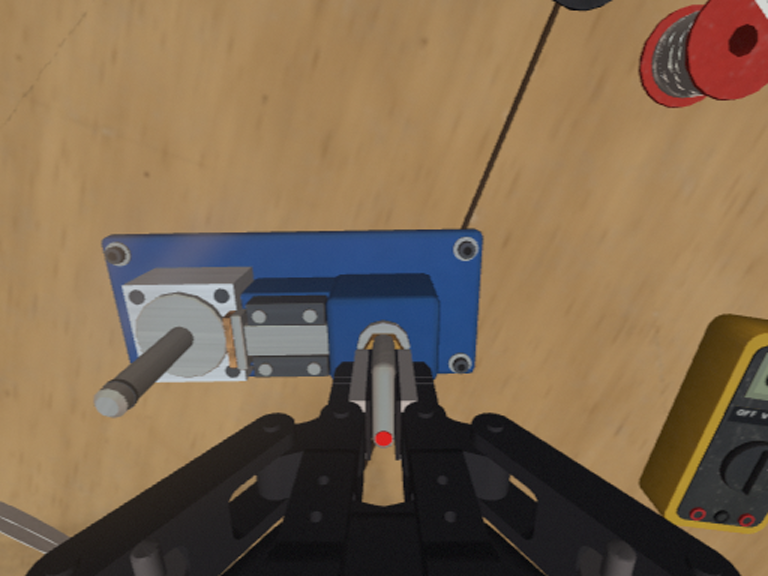

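The plate is square to the stand axis (dot at (384,438), base edge tilted about 1°), so it sits about 90° off its seat. The spindle is home and untouched. I'll hand in.

play_rows(
  series=[
    [0, [0, 0, 0], [0, 0, 0]],
    [0, [0, 0, 0], [0, 0, 0]],
    [0, [0, 0, 0], [0, 0, 0]],
    [0, [0, 0, 0], [0, 0, 0]],
  ],
)

```text
t: 19.55
tool_pos: [0.5583, -0.232, 0.0806]
tool_rot: [3.095, 0.534, 0.003]
contact_force: [5.4, -1.2, 0.0]
opening: 0.0076
grip_force: 62.4
```

```bash
python3 -c "
from h import *
print(ctrl.finish_job())"
```

```text
the job is handed in; nothing more can be done
None
```

The steel spindle looks home in the bore; the thumbscrew was turned until it seated, backed off about 90° (by tool angle and wrist camera), and is still gripped at about 62 N; I handed in at 19.6 s, and no verdict came back.

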